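Run the desk shelf up to its stop with the knurled collar and take out the prop

ROBOT

A 7-joint arm with a two-finger parallel gripper is mounted at the origin on a cart in front of the work surface, level with it; the furniture and walls round the work are solid. World frame = base frame: x ahead of the robot, y to its left, z up, the work surface at z = 0. Lengths are in m, angles in rad, forces in N, time in s.
With the tool pointing down it reaches from about 0.4 to 0.85 m from the base axis. Payload 4.5 kg.
Tool frame: the origin (TCP) lies midway between the tips of the shut fingers; the grasp point (between the pads) lies 19 mm behind it; z points along the fingers, y is the line along which they close (so a half turn about z gives the same grasp; the last joint's range is limited). The gripper opens to 88 mm and grips with 3 to 60 N. Pads are 18 mm wide; open, the fingers measure 123 mm over their backs; the gripper's body (75 mm by 187 mm) begins 45 mm behind the grasp point.
Start: joints at [-1.191, 0.689, -0.195, 1.565, 0.157, 0.902, -0.215], TCP at [0.212, 0.588, 0.239] pointing down, gripper open.
Joint ranges: [-3.01, 3.01], [-0.46, 2.08], [-1.47, 1.51], [0.13, 2.56], [-1, 4.14], [0.04, 2.09], [-2.66, 2.66]. Speed limits (rad/s): [2.57, 2.57, 3.14, 3.14, 3.14, 3.14, 3.14].

INTERFACE

Orientations are given as a unit quaternion [x, y, z, w].
In Python, from plant import r gives the robot as it stands.
- The arm moves only by the tool carry_out, never from a script. Its argument "plan" is a list of rows, each an object with "rot": the turn, a rotation vector about the tool's x, y, z in rad, a list of three; "xyz": the shift along the tool's x, y, z in m, a list of three; "grip": the closure in counts, from 0 (fully open) to 255 (shut). In form: [{"rot": [wx, wy, wz], "xyz": [dx, dy, dz], "grip": grip}, ...]. A call has 1 to 8 rows; each row is the pose to reach, as a shift and turn from the pose commanded when the call began, along the tool's axes at that moment; what a row does not reach only later rows make up. A row lasts 1/12 s, in which the tool goes at most 41.7 mm and 7.16 degrees, less where a joint would pass 70% of its speed; a pose out of reach is approached as far as the arm can. A call with a gripper value outside its range is refused whole. The fingers move at their own pace and stop on an object; "squeeze" is the grip in N (left out, the last holds). Time passes only in rows, so rows that repeat a pose let the fingers close. It gives the time, the measured TCP pose, the force, the opening and the grip force at its end, in the units of the state.
- r.get_state(): the state, without advancing time (a new reading comes with each control period).
- r.snapshot(name): name is "scene" or "top" or "wrist"; returns the picture (400x640x3 uint8, red, green, blue); there is no depth.
- r.camera_params(name): a dict with "fx", "fy", "cx", "cy" (pixels), "position" and "attitude" of the camera in the world; the wrist camera has in their place "hand_eye" (4x4, takes a point from camera to tool coordinates, whose origin is the TCP and whose axes are the flange's). Camera axes: x right, y down, z forward; pixel columns grow to the right and rows downward; lengths in m; the calibration is good to about 2 mm. A picture is of the moment at which its call begins: read the wrist's pose just before it. camera_params takes no time and is no camera call.
- r.finish_job(): hands the job in; it is judged then, once.
The state is a dict: "clock": time; "q": joint angles; "qd": joint speeds; "joint_torque": joint torques, N m; "tool_pos": TCP position; "eef_rot": TCP orientation; "contact_force": force on the tool from outside, world axes, zero at the start; "moment": the same for the moment, N m; "opening": opening from 0.0 (shut) to 1.0 (fully open); "finger_force": force on a finger pad.
Only numpy, scipy, OpenCV 4.12 (cv2) and the standard library are available. Lean on these libraries where they do the work, as an engineer would, in place of code of your own. Each camera call takes 0.05 s, during which the arm holds its last target. There are 200 camera calls.

TASK

The little desk shelf is resting on the parts jar, a few millimetres below the stop ring that is pinned at its proper height. Spin the knurled collar up the threaded post so that it lifts the shelf until its sleeve is up against the stop ring, and nip it finger-tight there without forcing the thread. Then draw the freed jar out from under the shelf and leave it standing on the desk, a few centimetres clear of the shelf; leave the remote, the earbud case and the mouse alone.

Things in the scene. Friction and masses are not known exactly. Their poses are not given: they have to be found in the camera images.
- stand: Fixed stand: grey steel base 100 x 150 mm, 8 mm high (from -50 to +100 mm along its y), with a bright threaded post 16 mm in diameter on a foot boss 34 mm wide, 16 mm high. The post ends 80.5 mm above the desk; a stop ring 26 mm in diameter is pinned on it at 73 to 79 mm. Origin: on the post's axis at desk height. z up along the post; y points along the shelf's neck, from post to shelf plate.
- collar_grip (a point): Centre (on the post's axis, half-way up) of the collar: knurled brass disc on the post, 50 mm in diameter, 12 mm high, just below the shelf's sleeve. Its centre starts 44 to 47 mm above the desk. Turned counter-clockwise seen from above it climbs 16 mm a turn (2.55 mm per rad), at first freely, then lifting the shelf by about 4 mm up to the stop ring, then tightening.
- collar: The same collar; origin: centre of its underside; it turns about its z. Torque to turn it: about 0.035 N m free, 0.11 lifting the shelf, 0.22 to 0.8 finger-tight, when it should press the shelf up with 18 to 80 N. Once the sleeve meets the stop each 0.1 rad adds about 12 N. Rubber finger pads squeezing it with 10 N slip at a push of some 35 N. It stays where it is left.
- jar: Small parts jar under the free edge of the shelf: clear body 48 mm in diameter with a blank paper label round it, black screw lid 50 mm in diameter from 35 mm up, 48 mm high in all, 0.06 kg, upright on the desk. Origin: centre of its underside. It ends up standing on the desk clear of the shelf, its centre over 200 mm from the post's axis.
- jar_mid (a point): Centre of the jar, half-way up (24 mm). It lies about 161 mm from the post's axis, 15 mm outside the shelf's free edge, whose underside rests on the near 10 mm of the lid; so fingers can take the jar's sides there, across the line along which it is drawn out (the stand's +y).
- led_remote: Flat white remote control, 86 x 40 x 8 mm, on the desk; not to be disturbed. Origin: centre of its underside.
- earbud_case: Closed white earbud case, 47 x 58 x 25 mm, on the desk; not to be disturbed. Origin: centre of its underside.
- mouse: Black computer mouse, 120 x 59 x 39 mm, on the desk; not to be disturbed. Origin: centre of its underside.
- shelf_spot (a point): Fixed point of the stand, 48 mm over the desk and 103 mm along +y from the post's axis: where the middle of the plate's underside is while the shelf (0.7 kg, white steel, slides up and down, cannot turn) lies on the jar. Plate 110 mm wide, from 60 to 146 mm along y, 4 mm thick; neck 16 mm wide, 59 to 66 mm high; sleeve 31 mm in diameter, 58 to 69 mm high. It tells nothing of the shelf's lift.
- washer_spot (a point): Fixed point of the stand's axis, 58 mm over the desk: lower end of the sleeve at the start. Below the sleeve hangs a stack of rubber-faced bearing washers, 40 mm in diameter and 1 to 5 mm high; the height differs from time to time and is not told. The collar's top face meets the washers, not the sleeve.

How it is judged:
On the way, in this order (a step that is already met when the one before it is completed fails the run):
1. The collar, let go, holds the shelf finger-tight against the stop ring, the jar still being in its place (contact force between the fingers and collar below 0.1 N and contact force between collar and anything else between 18 and 80 N and distance of jar_mid from where it was at the start of the episode below 0.015 m), for 0.2 s.
2. The jar is drawn clear of the shelf (horizontal distance between jar_mid and stand above 0.2 m), for 0.2 s.
At the end, for the whole second after the job is handed in: The collar, untouched, presses the shelf up against the stop ring with 18 to 80 N; the jar stands upright on the desk, its centre more than 200 mm from the post's axis (contact force between the fingers and collar below 0.1 N and contact force between collar and anything else between 18 and 80 N and horizontal distance between jar_mid and stand above 0.2 m and height (world z) of jar_mid between 0.018 and 0.028 m and angle between jar_mid's own z axis and vertical below 0.1 rad).
It fails at once if The collar is left over-tightened: let go, it presses the shelf with more than 100 N (contact force between the fingers and collar below 0.1 N and contact force between collar and anything else above 100 N).
It fails at once if The remote, the earbud case or the mouse is moved more than 20 mm (distance of any of led_remote, earbud_case, mouse from where it was at the start of the episode above 0.02 m).
It also fails if it takes over 72 s, if anything falls off the work surface, if the arm or the gripper's body presses on something with over 40 N, if the wrist force passes 120 N, or if a joint passes its speed limit or range.

## Working session

There is one attempt and no reset: what is moved stays moved. The work goes in short steps, Python scripts to look and compute and a tool call to move; the robot and the scene stay as the last step left them, time stands still between calls to the robot, and variables do not carry over. Pictures are saved under pics/ and viewed, at most 10 in all, crops included, and the job is handed in when it is done.

Besides the shell and the picture viewer there is one more tool, called after "Request:" as name([rows], argument=value, ...), one row to a line, values as JSON. carry_out: Moves the arm, as the interface text tells. Its arguments: {"type":"object","properties":{"plan":{"type":"array"},"squeeze":{"type":"number"}},"required":["plan"]}

```bash
ls; mkdir -p pics
python3 - <<'E'
from plant import r
import cv2
print(r.get_state())
for n in("scene","top"):
    print(n,r.camera_params(n)); cv2.imwrite(f"pics/{n}0.png",r.snapshot(n)[:,:,::-1])
print(r.camera_params("wrist"))
E
```

```text
pics
{'clock': 0.0, 'q': array([-1.19121648,  0.68995228, -0.19450752,  1.56633363,  0.15731652,
        0.90247156, -0.21511651]), 'qd': array([-2.19295337e-04,  7.38187014e-05,  6.34892792e-05,  8.85054022e-04,
       -1.04795576e-03,  1.57451669e-04,  4.16227122e-04]), 'joint_torque': array([-7.44747431e-04, -5.27554071e+01, -1.26679089e+00, -1.53425592e+01,
       -5.25124662e-02,  6.49346039e-03,  1.86396787e-04]), 'tool_pos': array([0.2116751 , 0.58740878, 0.23793241]), 'eef_rot': array([ 1.71994436e-01,  9.85097522e-01, -8.82465895e-04, -8.06135441e-05]), 'contact_force': array([-0.80468319, -0.56105596,  0.19017619]), 'moment': array([ 0.0597597 ,  0.00862416, -0.00622999]), 'finger_force': 0.0, 'opening': 0.9994397866065813}
scene {'fx': 420.76786825156825, 'fy': 420.76786825156825, 'cx': 318.3378625335919, 'cy': 197.81894659862402, 'position': array([-0.47668678,  0.66123947,  0.60013396]), 'attitude': array([-0.37144991,  0.75538076, -0.48871742,  0.22930364])}
top {'fx': 515.3542500318285, 'fy': 515.3542500318285, 'cx': 322.31745543932675, 'cy': 196.78552673631825, 'position': array([ 0.25163107, -0.08815311,  1.55142366]), 'attitude': array([ 0.70531941, -0.70503041,  0.05127133, -0.05317805])}
{'fx': 359.04708332966806, 'fy': 359.04708332966806, 'cx': 318.8634366472896, 'cy': 198.03370248953044, 'hand_eye': array([[ 3.01176070e-04, -9.59002275e-01, -2.83398212e-01,
         7.29950277e-02],
       [ 9.99999590e-01,  4.68737131e-05,  9.04112792e-04,
         4.57313965e-05],
       [-8.53762297e-04, -2.83398368e-01,  9.59001896e-01,
        -1.45477667e-01],
       [ 0.00000000e+00,  0.00000000e+00,  0.00000000e+00,
         1.00000000e+00]])}
```

View pics/top0.png

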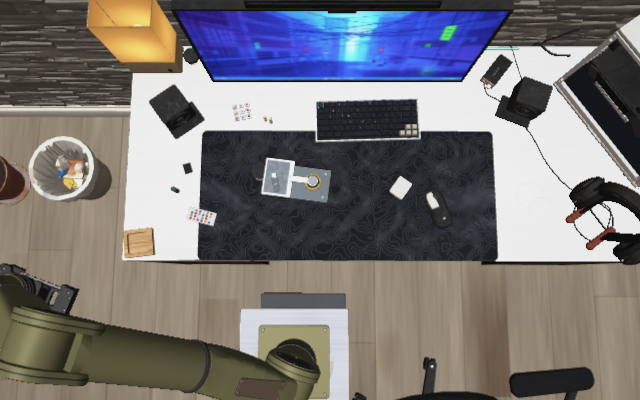

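View pics/scene0.png

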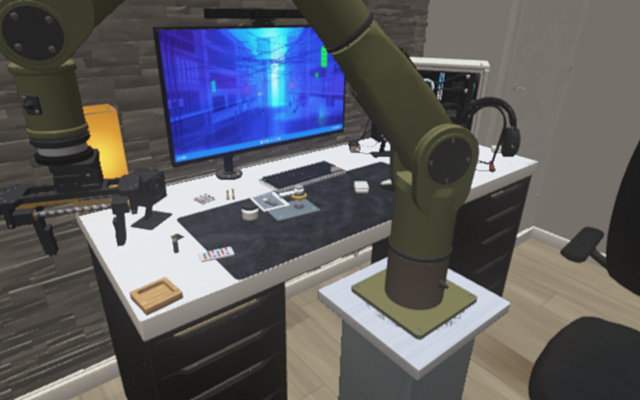

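The top view shows the post ring at about (313,181), the shelf plate around (278,178), and the jar peeking out at about (259,177). The remote (201,216), earbud case (401,187) and mouse (438,208) are all clear of it. I'll zoom in and back-project.

```bash
cat > h.py <<'E'
from plant import r
import numpy as np, cv2
from scipy.spatial.transform import Rotation as R
def cam(n,s=None):
    p=r.camera_params(n); K=np.array([[p['fx'],0,p['cx']],[0,p['fy'],p['cy']],[0,0,1]])
    if n=='wrist':
        s=s or r.get_state(); T=np.eye(4); T[:3,:3]=R.from_quat(s['eef_rot']).as_matrix(); T[:3,3]=s['tool_pos']; T=T@p['hand_eye']
        return K,T[:3,:3],T[:3,3]
    return K,R.from_quat(p['attitude']).as_matrix(),np.array(p['position'])
def back(c,uv,z):
    K,M,t=c; d=M@np.linalg.solve(K,[uv[0],uv[1],1]); return t+d*(z-t[2])/d[2]
def proj(c,X):
    K,M,t=c; p=K@(M.T@(np.array(X)-t)); return p[:2]/p[2]
E
python3 - <<'E'
from h import *
c=cam('top'); im=cv2.imread('pics/top0.png')
for n,uv,z in(('post',(313,181),.08),('plate',(278,178),.05),('jar',(259,177),.048),('case',(401,187),.02),('remote',(201,216),.0),('mouse',(438,208),.02)): print(n,back(c,uv,z).round(3))
cv2.imwrite('pics/crop.png',cv2.resize(im[145:210,240:345],None,fx=7.5,fy=7.5,interpolation=cv2.INTER_CUBIC))
E
```

```text
post [ 0.517 -0.057  0.08 ]
plate [0.531 0.047 0.05 ]
jar [0.535 0.104 0.048]
case [ 0.51  -0.321  0.02 ]
remote [0.424 0.284 0.   ]
mouse [ 0.446 -0.43   0.02 ]
```

View pics/crop.png

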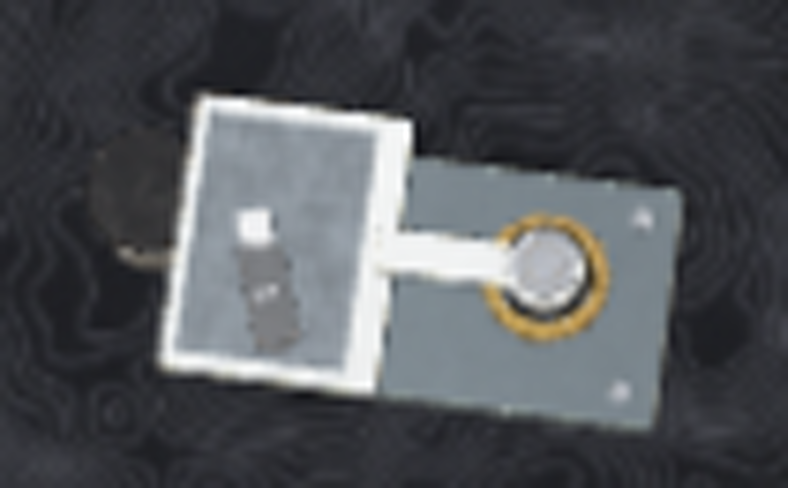

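```bash
cat >> h.py <<'E'
def go(p,ang,s=None):
    "tool-frame xyz and rot to reach TCP p, pointing down, closing line (tool y) at world angle ang deg"
    s=s or r.get_state(); A=R.from_quat(s['eef_rot']); a=np.radians(ang)
    y=np.array([np.cos(a),np.sin(a),0]); z=np.array([0,0,-1.]); B=R.from_matrix(np.c_[np.cross(y,z),y,z])
    print('xyz',A.inv().apply(np.array(p)-s['tool_pos']).round(4),'rot',(A.inv()*B).as_rotvec().round(4))
E
python3 - <<'E'
from h import *
c=cam('top'); f=lambda u,v,z: back(c,(240+u/7.5,145+v/7.5),z)
P=f(548,267,.08);J=f(152,197,.048);C=[f(*q,.052) for q in((202,97),(412,120),(380,395),(160,367))]
print('post',P,'jar',J,np.linalg.norm((P-J)[:2])); 
m=np.mean(C,0);print('plate',m,np.linalg.norm((m-P)[:2]),[np.linalg.norm(C[i]-C[i-1]).round(3) for i in range(4)])
for v in(m-P,C[0]-C[1],C[3]-C[2]): print('yaw',np.degrees(np.arctan2(v[1],v[0]))-90)
go((.525,.02,.2),-8)
E
```

```text
post [ 0.51823385 -0.05724799  0.08      ] jar [0.55219179 0.10046313 0.048     ] 0.1613255721601356
plate [0.53250093 0.04573348 0.052     ] 0.10396505938798715 [np.float64(0.109), np.float64(0.084), np.float64(0.111), np.float64(0.087)]
yaw -7.887568242730396
yaw -6.3761752012786275
yaw -7.308130614242671
xyz [-0.4871 -0.4276  0.0387] rot [-1.3000e-03  1.2000e-03  1.3647e+00]
```

Request:
carry_out([
  {"rot": [0,0,0.68],"xyz": [-0.24,-0.21,0],"grip": 0},
  {"rot": [0,0,0.68],"xyz": [-0.24,-0.21,0],"grip": 0},
  {"rot": [0,0,0.68],"xyz": [-0.24,-0.21,0],"grip": 0},
  {"rot": [0,0,0.68],"xyz": [-0.24,-0.21,0],"grip": 0},
  {"rot": [0,0,0.68],"xyz": [-0.24,-0.21,0],"grip": 0},
  {"rot": [0,0,0.68],"xyz": [-0.24,-0.21,0],"grip": 0},
  {"rot": [0,0,0.68],"xyz": [-0.24,-0.21,0],"grip": 0},
  {"rot": [0,0,0.68],"xyz": [-0.24,-0.21,0],"grip": 0},
])

```text
clock: 0.77
tool_pos: [0.3679, 0.3046, 0.2386]
eef_rot: [0.492, 0.87, -0.001, 0.001]
contact_force: [1.0, 0.3, 0.1]
opening: 1.0
finger_force: 0.0
```

```bash
python3 -c "
from h import *
print(r.get_state()['tool_pos']);go((.525,.02,.2),-8)"
```

```text
[0.36792343 0.30457234 0.23857544]
xyz [-0.3247 -0.0119  0.0394] rot [-4.000e-04  2.900e-03  6.806e-01]
```

Request:
carry_out([
  {"rot": [0,0,0.68],"xyz": [-0.325,-0.012,0.038],"grip": 0},
  {"rot": [0,0,0.68],"xyz": [-0.325,-0.012,0.038],"grip": 0},
  {"rot": [0,0,0.68],"xyz": [-0.325,-0.012,0.038],"grip": 0},
  {"rot": [0,0,0.68],"xyz": [-0.325,-0.012,0.038],"grip": 0},
  {"rot": [0,0,0.68],"xyz": [-0.325,-0.012,0.038],"grip": 0},
  {"rot": [0,0,0.68],"xyz": [-0.325,-0.012,0.038],"grip": 0},
  {"rot": [0,0,0.68],"xyz": [-0.325,-0.012,0.038],"grip": 0},
  {"rot": [0,0,0.68],"xyz": [-0.325,-0.012,0.038],"grip": 0},
])

```text
clock: 1.43
tool_pos: [0.5254, 0.022, 0.2002]
eef_rot: [0.754, 0.657, -0.0, 0.0]
contact_force: [0.8, 0.3, -0.4]
opening: 0.996
finger_force: 0.0
```

Request:
carry_out([
  {"rot": [0,0,0],"xyz": [0,0,0],"grip": 0},
  {"rot": [0,0,0],"xyz": [0,0,0],"grip": 0},
  {"rot": [0,0,0],"xyz": [0,0,0],"grip": 0},
])

```text
clock: 1.68
tool_pos: [0.5241, 0.0258, 0.2003]
eef_rot: [0.753, 0.658, -0.0, -0.001]
contact_force: [-0.5, -0.2, 0.2]
opening: 1.0
finger_force: 0.0
```

```bash
python3 -c "
from h import *
s=r.get_state();im=r.snapshot('wrist')[:,:,::-1].copy();cv2.imwrite('pics/w1.png',im);print(s['tool_pos'],s['eef_rot'],s['q'],s['contact_force'],s['moment'])
np.save('s1.npy',s,allow_pickle=True)
c=cam('wrist',s)
for X in((.5182,-.0572,.08),(.5182,-.0572,.045),(.552,.1005,.048),(.5325,.0457,.052)):print(X,proj(c,X).round(1))
"
```

```text
[0.52405855 0.02575209 0.20034709] [ 7.53055932e-01  6.57956032e-01 -2.05687914e-04 -7.62360661e-04] [-0.19481487  0.61578306  0.09453251  1.91631484 -0.09642061  0.61499819
 -0.17326111] [-0.48252921 -0.21272526  0.2333634 ] [-0.03648738  0.07353539 -0.01060833]
(0.5182, -0.0572, 0.08) [325.2 287.8]
(0.5182, -0.0572, 0.045) [324.6 268.1]
(0.552, 0.1005, 0.048) [341.2  86.2]
(0.5325, 0.0457, 0.052) [325.8 158.3]
```

View pics/w1.png

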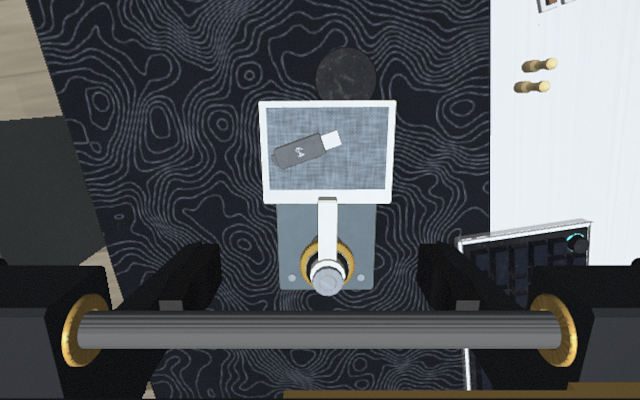

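The wrist view shows the post top at (328,281), the collar ring centred at (326,265), the lid at (346,77), and the plate corners at about (260,101), (396,99), (391,203), (264,203). I'll back-project these and compare them with the top-camera estimates.

```bash
python3 -c "
from h import *
s=np.load('s1.npy',allow_pickle=True).item();c=cam('wrist',s)
for n,u,z in(('post',(328,281.5),.0805),('collar',(326.5,265),.052),('lid',(346,77),.048),('c',(260,101),.052),('c',(396,99),.052),('c',(391,203),.052),('c',(264,203),.052)): print(n,back(c,u,z).round(4))
s=r.get_state();print(s['tool_pos'],s['clock'],s['qd'].round(3))
im=cv2.imread('pics/w1.png');cv2.imwrite('pics/w1c.png',cv2.resize(im[190:310,240:410],None,fx=4,fy=4,interpolation=cv2.INTER_CUBIC))
"
```

```text
post [ 0.5212 -0.0514  0.0805]
collar [ 0.5206 -0.0508  0.052 ]
lid [0.5565 0.1069 0.048 ]
c [0.4868 0.098  0.052 ]
c [0.5935 0.0851 0.052 ]
c [ 5.829e-01 -1.000e-04  5.200e-02]
c [0.4751 0.0144 0.052 ]
[0.52392932 0.02663487 0.20050725] 1.7333 [-0.018 -0.007 -0.004  0.     0.001  0.001  0.001]
```

View pics/w1c.png

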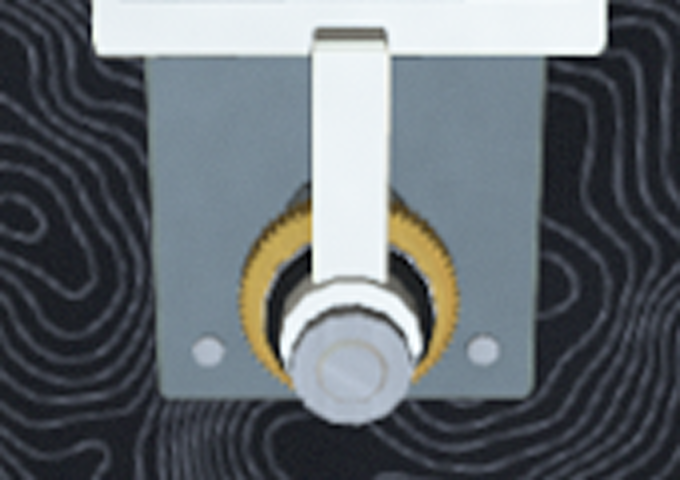

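```bash
python3 -c "
from h import *
go((.521,-.051,.11),-52)"
```

```text
xyz [-0.0774  0.0075  0.0904] rot [-1.600e-03 -5.000e-04  7.747e-01]
```

Request:
carry_out([
  {"rot": [0,0,0.12],"xyz": [-0.02,0.002,0.01],"grip": 0},
  {"rot": [0,0,0.24],"xyz": [-0.04,0.004,0.03],"grip": 0},
  {"rot": [0,0,0.36],"xyz": [-0.06,0.006,0.05],"grip": 0},
  {"rot": [0,0,0.48],"xyz": [-0.077,0.0075,0.07],"grip": 0},
  {"rot": [0,0,0.6],"xyz": [-0.077,0.0075,0.08],"grip": 0},
  {"rot": [0,0,0.72],"xyz": [-0.077,0.0075,0.09],"grip": 0},
  {"rot": [0,0,0.775],"xyz": [-0.077,0.0075,0.09],"grip": 0},
  {"rot": [0,0,0.775],"xyz": [-0.077,0.0075,0.09],"grip": 0},
])

```text
clock: 2.4
tool_pos: [0.5211, -0.05, 0.1102]
eef_rot: [0.946, 0.325, -0.001, -0.001]
contact_force: [0.3, -0.0, 0.8]
opening: 1.001
finger_force: 0.0
```

Request:
carry_out([
  {"rot": [0,0,0],"xyz": [0,0,0],"grip": 0},
  {"rot": [0,0,0],"xyz": [0,0,0],"grip": 0},
  {"rot": [0,0,0],"xyz": [0,0,0],"grip": 0},
  {"rot": [0,0,0],"xyz": [0,0,0],"grip": 0},
])

```text
clock: 2.73
tool_pos: [0.5219, -0.0519, 0.1111]
eef_rot: [0.946, 0.325, 0.0, -0.0]
contact_force: [-0.3, -0.4, 0.6]
opening: 1.001
finger_force: 0.0
```

```bash
python3 -c "
from h import *
s=r.get_state();im=r.snapshot('wrist')[:,:,::-1].copy();cv2.imwrite('pics/w2.png',im);print(s['tool_pos'],s['q'])
np.save('s2.npy',s,allow_pickle=True)
c=cam('wrist',s);print(proj(c,(.521,-.051,.0805)))
go((.521,-.051,.028),-52)
"
```

```text
[ 0.52194938 -0.05192994  0.11109159] [-0.11823576  0.77688913  0.21702646  1.98901561 -0.38551627  0.41416539
 -0.51535427]
[316.45432133 236.93789989]
xyz [-0.0001 -0.0015  0.083 ] rot [ 0.0002 -0.0007 -0.0016]
```

View pics/w2.png

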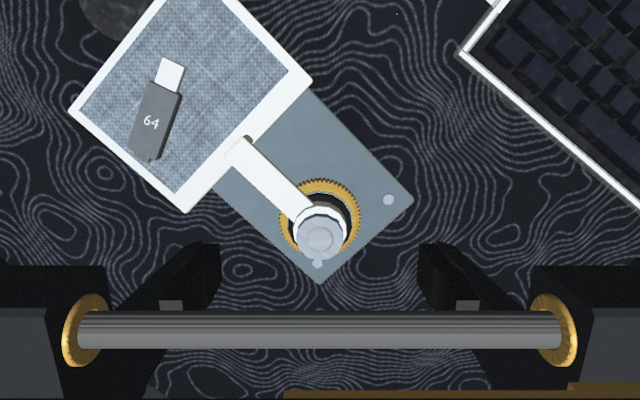

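The post top appears at (320,237), midway between the fingers (about 319) and within 2 mm of the prediction, so I'll descend straight down and close.

Request:
carry_out([
  {"rot": [0,0,0],"xyz": [0,0,0.03],"grip": 0},
  {"rot": [0,0,0],"xyz": [0,0,0.055],"grip": 0},
  {"rot": [0,0,0],"xyz": [0,0,0.07],"grip": 0},
  {"rot": [0,0,0],"xyz": [0,0,0.08],"grip": 0},
  {"rot": [0,0,0],"xyz": [0,0,0.0835],"grip": 0},
  {"rot": [0,0,0],"xyz": [0,0,0.0835],"grip": 0},
  {"rot": [0,0,0],"xyz": [0,0,0.0835],"grip": 0},
  {"rot": [0,0,0],"xyz": [0,0,0.0835],"grip": 0},
])

```text
clock: 3.45
tool_pos: [0.5225, -0.0524, 0.0281]
eef_rot: [0.946, 0.324, 0.001, 0.0]
contact_force: [-0.3, 0.6, 0.8]
opening: 1.0
finger_force: 0.0
```

Request:
carry_out([
  {"rot": [0,0,0],"xyz": [0,0,0],"grip": 60},
  {"rot": [0,0,0],"xyz": [0,0,0],"grip": 90},
  {"rot": [0,0,0],"xyz": [0,0,0],"grip": 130},
  {"rot": [0,0,0],"xyz": [0,0,0],"grip": 130},
  {"rot": [0,0,0],"xyz": [0,0,0],"grip": 130},
  {"rot": [0,0,0],"xyz": [0,0,0],"grip": 130},
  {"rot": [0,0,0],"xyz": [0,0,0],"grip": 130},
  {"rot": [0,0,0],"xyz": [0,0,0],"grip": 130},
], squeeze=12)

```text
clock: 4.12
tool_pos: [0.5219, -0.0525, 0.0273]
eef_rot: [0.946, 0.324, 0.0, 0.0]
contact_force: [0.4, -0.5, 0.2]
opening: 0.56
finger_force: 12.0
```

```bash
cat > st.py <<'E'
from h import *
s=r.get_state(); y=R.from_quat(s['eef_rot']).as_matrix()[:,1]
print(s['clock'],'pos',s['tool_pos'].round(4),'ang',np.degrees(np.arctan2(y[1],y[0])).round(2),'F',s['contact_force'].round(2),'M',s['moment'].round(3),'op',round(s['opening']*88,1),'ff',s['finger_force'],'q',s['q'].round(2))
E
python3 st.py
```

```text
4.1167 pos [ 0.5219 -0.0525  0.0273] ang -52.15 F [ 0.41 -0.52  0.2 ] M [-0.17   0.077  0.035] op 49.3 ff 12.000042144209146 q [-0.06  0.92  0.12  2.01 -0.43  0.23 -0.48]
```

Request:
carry_out([
  {"rot": [0,0,-0.1],"xyz": [0,0,-0.00025],"grip": 130},
  {"rot": [0,0,-0.2],"xyz": [0,0,-0.0005],"grip": 130},
  {"rot": [0,0,-0.3],"xyz": [0,0,-0.00075],"grip": 130},
  {"rot": [0,0,-0.4],"xyz": [0,0,-0.001],"grip": 130},
  {"rot": [0,0,-0.5],"xyz": [0,0,-0.00125],"grip": 130},
  {"rot": [0,0,-0.6],"xyz": [0,0,-0.0015],"grip": 130},
  {"rot": [0,0,-0.7],"xyz": [0,0,-0.0018],"grip": 130},
  {"rot": [0,0,-0.7],"xyz": [0,0,-0.0018],"grip": 130},
])

```text
clock: 4.78
tool_pos: [0.5209, -0.0519, 0.029]
eef_rot: [0.776, 0.63, -0.0, -0.001]
contact_force: [-1.0, 0.9, 2.0]
opening: 0.56
finger_force: 12.0
```

```bash
python3 st.py
```

```text
4.7833 pos [ 0.5209 -0.0519  0.029 ] ang -11.86 F [-1.03  0.88  1.97] M [0.17  0.359 0.057] op 49.2 ff 11.998822297900915 q [-0.    0.91  0.03  2.01 -0.09  0.22 -0.1 ]
```

Request:
carry_out([
  {"rot": [0,0,-0.1],"xyz": [0,0,-0.00025],"grip": 130},
  {"rot": [0,0,-0.2],"xyz": [0,0,-0.0005],"grip": 130},
  {"rot": [0,0,-0.3],"xyz": [0,0,-0.00075],"grip": 130},
  {"rot": [0,0,-0.4],"xyz": [0,0,-0.001],"grip": 130},
  {"rot": [0,0,-0.5],"xyz": [0,0,-0.00125],"grip": 130},
  {"rot": [0,0,-0.6],"xyz": [0,0,-0.0015],"grip": 130},
  {"rot": [0,0,-0.7],"xyz": [0,0,-0.0018],"grip": 130},
])

```text
clock: 5.37
tool_pos: [0.5198, -0.052, 0.0307]
eef_rot: [0.514, 0.858, -0.001, -0.002]
contact_force: [-2.8, 1.0, 2.3]
opening: 0.558
finger_force: 12.0
```

```bash
python3 st.py
```

```text
5.3667 pos [ 0.5198 -0.052   0.0307] ang 28.17 F [-2.81  1.05  2.35] M [ 0.182  0.749 -0.155] op 49.1 ff 11.997974552214146 q [ 0.05  0.91 -0.07  2.    0.24  0.24  0.27]
```

Request:
carry_out([
  {"rot": [0,0,0],"xyz": [0,0,0],"grip": 130},
  {"rot": [0,0,0],"xyz": [0,0,0],"grip": 130},
])

```text
clock: 5.53
tool_pos: [0.5198, -0.0521, 0.0306]
eef_rot: [0.516, 0.856, -0.001, -0.002]
contact_force: [-4.6, 1.8, 3.5]
opening: 0.562
finger_force: 12.0
```

```bash
python3 st.py
```

```text
5.5333 pos [ 0.5198 -0.0521  0.0306] ang 27.84 F [-4.58  1.78  3.48] M [0.35  1.002 0.02 ] op 49.4 ff 11.99937729164958 q [ 0.05  0.91 -0.07  2.    0.23  0.24  0.27]
```

Request:
carry_out([
  {"rot": [0,0,0],"xyz": [0,0,0],"grip": 70},
  {"rot": [0,0,0],"xyz": [0,0,0],"grip": 60},
  {"rot": [0,0,0],"xyz": [0,0,0],"grip": 60},
  {"rot": [0,0,0],"xyz": [0,0,0],"grip": 60},
])

```text
clock: 5.87
tool_pos: [0.5229, -0.0525, 0.0309]
eef_rot: [0.515, 0.857, 0.0, 0.001]
contact_force: [0.0, 0.9, -0.0]
opening: 0.764
finger_force: 0.0
```

```bash
python3 st.py; python3 -c "
from h import *
go((.5195,-.052,.0315),-52)"
```

```text
5.8667 pos [ 0.5229 -0.0525  0.0309] ang 28.01 F [ 0.02  0.86 -0.04] M [-0.107  0.038 -0.038] op 67.3 ff 0.0 q [ 0.05  0.91 -0.07  2.    0.23  0.24  0.27]
xyz [ 0.0021 -0.0027 -0.0006] rot [ 2.2000e-03 -2.0000e-04  1.3964e+00]
```

Request:
carry_out([
  {"rot": [0,0,0.12],"xyz": [0.002,-0.0027,0],"grip": 50},
  {"rot": [0,0,0.24],"xyz": [0.002,-0.0027,0],"grip": 50},
  {"rot": [0,0,0.36],"xyz": [0.002,-0.0027,0],"grip": 50},
  {"rot": [0,0,0.48],"xyz": [0.002,-0.0027,0],"grip": 50},
  {"rot": [0,0,0.6],"xyz": [0.002,-0.0027,0],"grip": 50},
  {"rot": [0,0,0.7],"xyz": [0.002,-0.0027,0],"grip": 50},
  {"rot": [0,0,0.8],"xyz": [0.002,-0.0027,0],"grip": 50},
  {"rot": [0,0,0.9],"xyz": [0.002,-0.0027,0],"grip": 50},
])

```text
clock: 6.53
tool_pos: [0.5192, -0.0519, 0.0308]
eef_rot: [0.838, 0.546, 0.001, 0.0]
contact_force: [0.6, -0.7, -0.9]
opening: 0.808
finger_force: 0.0
```

Request:
carry_out([
  {"rot": [0,0,0.12],"xyz": [0,0,0],"grip": 50},
  {"rot": [0,0,0.24],"xyz": [0,0,0],"grip": 50},
  {"rot": [0,0,0.36],"xyz": [0,0,0],"grip": 50},
  {"rot": [0,0,0.48],"xyz": [0,0,0],"grip": 50},
  {"rot": [0,0,0.5],"xyz": [0,0,0],"grip": 50},
  {"rot": [0,0,0.5],"xyz": [0,0,0],"grip": 50},
  {"rot": [0,0,0.5],"xyz": [0,0,0],"grip": 50},
])

```text
clock: 7.12
tool_pos: [0.5187, -0.0519, 0.0308]
eef_rot: [0.945, 0.326, 0.0, 0.0]
contact_force: [0.8, -0.6, 0.3]
opening: 0.806
finger_force: 0.0
```

```bash
python3 st.py
```

```text
7.1167 pos [ 0.5187 -0.0519  0.0308] ang -51.98 F [ 0.76 -0.65  0.31] M [-0.034  0.03   0.014] op 71.0 ff 0.0 q [-0.06  0.92  0.12  2.02 -0.43  0.23 -0.48]
```

Request:
carry_out([
  {"rot": [0,0,0],"xyz": [0,0,0],"grip": 90},
  {"rot": [0,0,0],"xyz": [0,0,0],"grip": 130},
  {"rot": [0,0,0],"xyz": [0,0,0],"grip": 130},
  {"rot": [0,0,0],"xyz": [0,0,0],"grip": 130},
  {"rot": [0,0,0],"xyz": [0,0,0],"grip": 130},
  {"rot": [0,0,0],"xyz": [0,0,0],"grip": 130},
])

```text
clock: 7.62
tool_pos: [0.5201, -0.0538, 0.0309]
eef_rot: [0.946, 0.324, 0.001, 0.002]
contact_force: [3.3, -4.4, -3.9]
opening: 0.556
finger_force: 12.0
```

```bash
python3 st.py
```

```text
7.6167 pos [ 0.5201 -0.0538  0.0309] ang -52.22 F [ 3.28 -4.37 -3.93] M [-0.855 -0.411 -0.034] op 48.9 ff 12.000013589859009 q [-0.06  0.92  0.12  2.02 -0.43  0.23 -0.48]
```

Request:
carry_out([
  {"rot": [0,0,0],"xyz": [0,0.0023,0],"grip": 130},
  {"rot": [0,0,-0.1],"xyz": [0,0.0023,-0.00025],"grip": 130},
  {"rot": [0,0,-0.2],"xyz": [0,0.0023,-0.0005],"grip": 130},
  {"rot": [0,0,-0.3],"xyz": [0,0.0023,-0.00075],"grip": 130},
  {"rot": [0,0,-0.4],"xyz": [0,0.0023,-0.001],"grip": 130},
])

```text
clock: 8.03
tool_pos: [0.5203, -0.054, 0.0319]
eef_rot: [0.861, 0.508, 0.0, 0.0]
contact_force: [1.5, -1.0, -0.5]
opening: 0.563
finger_force: 12.0
```

```bash
python3 st.py
```

```text
8.0333 pos [ 0.5203 -0.054   0.0319] ang -28.97 F [ 1.45 -1.04 -0.54] M [-0.467 -0.157 -0.148] op 49.5 ff 11.997679676860571 q [-0.02  0.91  0.07  2.01 -0.23  0.23 -0.26]
```

Request:
carry_out([
  {"rot": [0,0,-0.1],"xyz": [0,0,-0.00025],"grip": 130},
  {"rot": [0,0,-0.2],"xyz": [0,0,-0.0005],"grip": 130},
  {"rot": [0,0,-0.3],"xyz": [0,0,-0.00075],"grip": 130},
])

```text
clock: 8.28
tool_pos: [0.5204, -0.054, 0.0327]
eef_rot: [0.776, 0.631, 0.0, 0.0]
contact_force: [1.3, -1.2, -1.0]
opening: 0.558
finger_force: 12.0
```

```bash
python3 st.py
```

```text
8.2833 pos [ 0.5204 -0.054   0.0327] ang -11.78 F [ 1.31 -1.21 -1.04] M [-0.43  -0.264 -0.194] op 49.1 ff 11.997603569179773 q [-0.    0.91  0.03  2.01 -0.09  0.23 -0.1 ]
```

Request:
carry_out([
  {"rot": [0,0,0],"xyz": [0,0,0],"grip": 130},
])

```text
clock: 8.37
tool_pos: [0.5203, -0.054, 0.0327]
eef_rot: [0.776, 0.63, 0.0, 0.0]
contact_force: [2.4, -2.5, -1.4]
opening: 0.558
finger_force: 12.0
```

```bash
python3 st.py
```

```text
8.3667 pos [ 0.5203 -0.054   0.0327] ang -11.87 F [ 2.37 -2.51 -1.43] M [-0.512 -0.236  0.08 ] op 49.1 ff 11.998319551348686 q [-0.    0.91  0.03  2.01 -0.09  0.23 -0.1 ]
```

Request:
carry_out([
  {"rot": [0,0,-0.1],"xyz": [0,0,-0.00025],"grip": 130},
  {"rot": [0,0,-0.2],"xyz": [0,0,-0.0005],"grip": 130},
])

```text
clock: 8.53
tool_pos: [0.5205, -0.054, 0.0332]
eef_rot: [0.71, 0.704, 0.0, 0.001]
contact_force: [2.4, -2.2, -1.1]
opening: 0.557
finger_force: 12.0
```

```bash
python3 st.py
```

```text
8.5333 pos [ 0.5205 -0.054   0.0332] ang -0.52 F [ 2.38 -2.21 -1.05] M [-0.467 -0.382 -0.153] op 49.1 ff 11.997505836188793 q [0.01 0.9  0.   2.01 0.   0.23 0.01]
```

Request:
carry_out([
  {"rot": [0,0,-0.1],"xyz": [0,0,-0.00025],"grip": 130},
  {"rot": [0,0,-0.2],"xyz": [0,0,-0.0005],"grip": 130},
])

```text
clock: 8.7
tool_pos: [0.5206, -0.054, 0.0336]
eef_rot: [0.637, 0.771, 0.0, 0.001]
contact_force: [2.8, -1.7, -3.6]
opening: 0.559
finger_force: 12.0
```

```bash
python3 st.py
```

```text
8.7 pos [ 0.5206 -0.054   0.0336] ang 10.93 F [ 2.78 -1.7  -3.63] M [-0.471 -0.47  -0.264] op 49.2 ff 11.998265236616135 q [ 0.03  0.9  -0.03  2.01  0.09  0.23  0.11]
```

Request:
carry_out([
  {"rot": [0,0,-0.1],"xyz": [0,0,-0.00025],"grip": 130},
  {"rot": [0,0,-0.2],"xyz": [0,0,-0.0005],"grip": 130},
])

```text
clock: 8.87
tool_pos: [0.5207, -0.054, 0.0339]
eef_rot: [0.557, 0.831, 0.0, 0.001]
contact_force: [3.9, -1.6, -6.6]
opening: 0.563
finger_force: 12.0
```

```bash
python3 st.py
```

```text
8.8667 pos [ 0.5207 -0.054   0.0339] ang 22.36 F [ 3.94 -1.64 -6.58] M [-0.477 -0.58  -0.369] op 49.5 ff 11.998644042760134 q [ 0.05  0.9  -0.06  2.01  0.19  0.24  0.22]
```

Request:
carry_out([
  {"rot": [0,0,-0.05],"xyz": [0,0,0],"grip": 130},
  {"rot": [0,0,-0.1],"xyz": [0,0,0],"grip": 130},
])

```text
clock: 9.03
tool_pos: [0.5208, -0.054, 0.034]
eef_rot: [0.515, 0.857, 0.0, 0.001]
contact_force: [3.3, -1.3, -2.0]
opening: 0.562
finger_force: 12.0
```

```bash
python3 st.py
```

```text
9.0333 pos [ 0.5208 -0.054   0.034 ] ang 27.97 F [ 3.29 -1.26 -2.01] M [-0.349 -0.529 -0.484] op 49.4 ff 11.999953798949718 q [ 0.06  0.9  -0.07  2.01  0.23  0.24  0.27]
```

Request:
carry_out([
  {"rot": [0,0,0],"xyz": [0,0,0],"grip": 130},
])

```text
clock: 9.12
tool_pos: [0.5207, -0.0539, 0.034]
eef_rot: [0.515, 0.857, 0.0, 0.001]
contact_force: [3.1, -2.3, -3.1]
opening: 0.557
finger_force: 12.0
```

```bash
python3 st.py
```

```text
9.1167 pos [ 0.5207 -0.0539  0.034 ] ang 27.96 F [ 3.06 -2.28 -3.11] M [-0.425 -0.661 -0.131] op 49.0 ff 11.999372486025095 q [ 0.06  0.9  -0.07  2.01  0.23  0.24  0.27]
```

The torque climbed from about 0.15 N m (lifting) to 0.48 N m at the expected slope, which puts the force near 40–45 N. Releasing and rising.

Request:
carry_out([
  {"rot": [0,0,0],"xyz": [0,0,0],"grip": 60},
  {"rot": [0,0,0],"xyz": [0,0,0],"grip": 20},
  {"rot": [0,0,0],"xyz": [0,0,0],"grip": 0},
  {"rot": [0,0,0],"xyz": [0,0,0],"grip": 0},
  {"rot": [0,0,0],"xyz": [0,0,-0.02],"grip": 0},
  {"rot": [0,0,0],"xyz": [0,0,-0.05],"grip": 0},
  {"rot": [0,0,0],"xyz": [0,0,-0.09],"grip": 0},
  {"rot": [0,0,0],"xyz": [0,0,-0.12],"grip": 0},
])

```text
clock: 9.78
tool_pos: [0.5194, -0.0534, 0.156]
eef_rot: [0.515, 0.857, -0.0, -0.0]
contact_force: [1.0, -0.5, 0.0]
opening: 0.998
finger_force: 0.0
```

```bash
python3 -c "
from h import *
go((.54,.06,.2),-8)"
```

```text
xyz [ 0.0903  0.0715 -0.044 ] rot [-4.000e-04 -3.000e-04  6.296e-01]
```

Request:
carry_out([
  {"rot": [0,0,0.12],"xyz": [0.03,0.02,-0.02],"grip": 0},
  {"rot": [0,0,0.24],"xyz": [0.06,0.04,-0.04],"grip": 0},
  {"rot": [0,0,0.36],"xyz": [0.09,0.07,-0.044],"grip": 0},
  {"rot": [0,0,0.48],"xyz": [0.09,0.07,-0.044],"grip": 0},
  {"rot": [0,0,0.6],"xyz": [0.09,0.07,-0.044],"grip": 0},
  {"rot": [0,0,0.63],"xyz": [0.09,0.07,-0.044],"grip": 0},
  {"rot": [0,0,0.63],"xyz": [0.09,0.07,-0.044],"grip": 0},
  {"rot": [0,0,0.63],"xyz": [0.09,0.07,-0.044],"grip": 0},
])

```text
clock: 10.45
tool_pos: [0.5387, 0.0582, 0.1978]
eef_rot: [0.754, 0.657, -0.001, -0.0]
contact_force: [-0.2, 0.4, 0.1]
opening: 0.995
finger_force: 0.0
```

Request:
carry_out([
  {"rot": [0,0,0],"xyz": [0,0,0],"grip": 0},
  {"rot": [0,0,0],"xyz": [0,0,0],"grip": 0},
  {"rot": [0,0,0],"xyz": [0,0,0],"grip": 0},
])

```text
clock: 10.7
tool_pos: [0.5391, 0.0582, 0.198]
eef_rot: [0.755, 0.656, -0.0, -0.0]
contact_force: [-0.4, -0.4, -0.0]
opening: 1.001
finger_force: 0.0
```

```bash
python3 -c "
from h import *
s=r.get_state();im=r.snapshot('wrist')[:,:,::-1].copy();cv2.imwrite('pics/w3.png',im);print(s['tool_pos'],s['q'])
np.save('s3.npy',s,allow_pickle=True)
c=cam('wrist',s);print(proj(c,(.5205,-.0537,.0805)),proj(c,(.555,.105,.048)))
"
```

```text
[0.53911129 0.05821702 0.1979583 ] [-0.22195831  0.63643275  0.0484102   1.86721688 -0.0486257   0.6394074
 -0.28405497]
[315.39961214 321.28221883] [330.12325026 123.95569782]
```

View pics/w3.png

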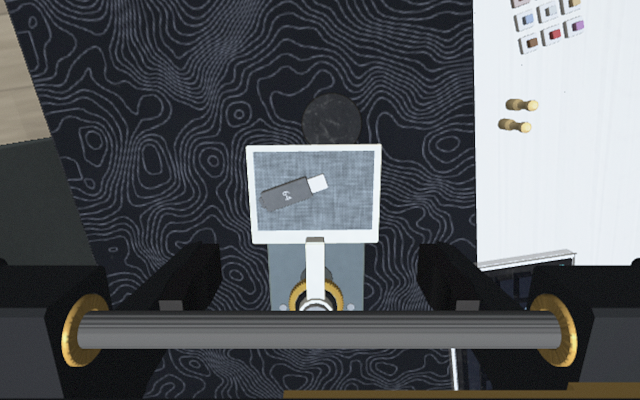

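The lid is still in place, centred at about (331.5,121.5). The prediction was (330,124), so the jar is at about (0.556,0.106). Next I'll move above it and go down.

```bash
python3 -c "
from h import *
s=np.load('s3.npy',allow_pickle=True).item();print(back(cam('wrist',s),(331.5,121.5),.048))
go((.556,.108,.1),-7.5);go((.556,.108,.011),-7.5)"
```

```text
[0.55635467 0.10677635 0.048     ]
xyz [0.0515 0.0097 0.098 ] rot [-0.0002 -0.0002 -0.0092]
xyz [0.0515 0.0097 0.187 ] rot [-0.0002 -0.0002 -0.0092]
```

Request:
carry_out([
  {"rot": [0,0,-0.009],"xyz": [0.03,0.006,0.02],"grip": 0},
  {"rot": [0,0,-0.009],"xyz": [0.0515,0.01,0.05],"grip": 0},
  {"rot": [0,0,-0.009],"xyz": [0.0515,0.01,0.08],"grip": 0},
  {"rot": [0,0,-0.009],"xyz": [0.0515,0.01,0.11],"grip": 0},
  {"rot": [0,0,-0.009],"xyz": [0.0515,0.01,0.135],"grip": 0},
  {"rot": [0,0,-0.009],"xyz": [0.0515,0.01,0.16],"grip": 0},
  {"rot": [0,0,-0.009],"xyz": [0.0515,0.01,0.178],"grip": 0},
  {"rot": [0,0,-0.009],"xyz": [0.0515,0.01,0.187],"grip": 0},
])

```text
clock: 11.42
tool_pos: [0.555, 0.108, 0.0086]
eef_rot: [0.752, 0.659, -0.001, -0.001]
contact_force: [0.3, 0.4, -0.6]
opening: 0.999
finger_force: 0.0
```

Request:
carry_out([
  {"rot": [0,0,0],"xyz": [0,0,0],"grip": 0},
  {"rot": [0,0,0],"xyz": [0,0,0],"grip": 0},
  {"rot": [0,0,0],"xyz": [0,0,0],"grip": 60},
  {"rot": [0,0,0],"xyz": [0,0,0],"grip": 90},
  {"rot": [0,0,0],"xyz": [0,0,0],"grip": 130},
  {"rot": [0,0,0],"xyz": [0,0,0],"grip": 150},
  {"rot": [0,0,0],"xyz": [0,0,0],"grip": 150},
  {"rot": [0,0,0],"xyz": [0,0,0],"grip": 150},
], squeeze=8)

```text
clock: 12.08
tool_pos: [0.5565, 0.1084, 0.0114]
eef_rot: [0.752, 0.659, 0.0, 0.0]
contact_force: [1.3, -0.5, 0.4]
opening: 0.567
finger_force: 0.0
```

```bash
python3 st.py
```

```text
12.0833 pos [0.5565 0.1084 0.0114] ang -7.5 F [ 1.27 -0.52  0.37] M [-0.048  0.075  0.001] op 49.9 ff 0.0 q [-0.29  0.97  0.02  1.88 -0.07  0.3  -0.34]
```

Request:
carry_out([
  {"rot": [0,0,0],"xyz": [0,0,0],"grip": 160},
  {"rot": [0,0,0],"xyz": [0,0,0],"grip": 160},
  {"rot": [0,0,0],"xyz": [0,0,0],"grip": 160},
  {"rot": [0,0,0],"xyz": [0,0,0],"grip": 160},
])

```text
clock: 12.42
tool_pos: [0.5564, 0.1084, 0.0112]
eef_rot: [0.752, 0.659, 0.0, 0.0]
contact_force: [-0.5, -1.2, 2.5]
opening: 0.538
finger_force: 8.0
```

Request:
carry_out([
  {"rot": [0,0,0],"xyz": [0,0,-0.001],"grip": 160},
  {"rot": [0,0,0],"xyz": [0.008,0,-0.001],"grip": 160},
  {"rot": [0,0,0],"xyz": [0.018,0,-0.001],"grip": 160},
  {"rot": [0,0,0],"xyz": [0.03,0,-0.001],"grip": 160},
  {"rot": [0,0,0],"xyz": [0.042,0,-0.001],"grip": 160},
  {"rot": [0,0,0],"xyz": [0.054,0,-0.001],"grip": 160},
  {"rot": [0,0,0],"xyz": [0.065,0,-0.001],"grip": 160},
  {"rot": [0,0,0],"xyz": [0.07,0,-0.001],"grip": 160},
])

```text
clock: 13.08
tool_pos: [0.5655, 0.1813, 0.012]
eef_rot: [0.751, 0.66, 0.001, -0.001]
contact_force: [0.3, 0.3, -0.8]
opening: 0.537
finger_force: 7.8
```

```bash
python3 st.py
```

```text
13.0833 pos [0.5655 0.1813 0.012 ] ang -7.33 F [ 0.25  0.31 -0.77] M [-0.02  0.01 -0.02] op 47.2 ff 7.846749171148986 q [-0.41  0.98  0.04  1.8  -0.1   0.36 -0.42]
```

Request:
carry_out([
  {"rot": [0,0,0],"xyz": [0,0,0],"grip": 160},
  {"rot": [0,0,0],"xyz": [0,0,0.001],"grip": 160},
  {"rot": [0,0,0],"xyz": [0,0,0.001],"grip": 160},
  {"rot": [0,0,0],"xyz": [0,0,0.001],"grip": 110},
  {"rot": [0,0,0],"xyz": [0,0,0.001],"grip": 60},
  {"rot": [0,0,0],"xyz": [0,0,0.001],"grip": 0},
  {"rot": [0,0,0],"xyz": [0,0,0.001],"grip": 0},
  {"rot": [0,0,0],"xyz": [0,0,0.001],"grip": 0},
])

```text
clock: 13.75
tool_pos: [0.5655, 0.1772, 0.011]
eef_rot: [0.752, 0.659, -0.0, 0.0]
contact_force: [-0.3, -0.3, 0.7]
opening: 0.846
finger_force: 0.0
```

Request:
carry_out([
  {"rot": [0,0,0],"xyz": [0,0,0],"grip": 0},
  {"rot": [0,0,0],"xyz": [0,0,-0.02],"grip": 0},
  {"rot": [0,0,0],"xyz": [0,0,-0.05],"grip": 0},
  {"rot": [0,0,0],"xyz": [0,0,-0.09],"grip": 0},
  {"rot": [0,0,0],"xyz": [0,0,-0.13],"grip": 0},
  {"rot": [0,0,0],"xyz": [0,0,-0.17],"grip": 0},
  {"rot": [0,0,0],"xyz": [0,0,-0.19],"grip": 0},
  {"rot": [0,0,0],"xyz": [0,0,-0.19],"grip": 0},
])

```text
clock: 14.42
tool_pos: [0.5686, 0.1784, 0.2064]
eef_rot: [0.752, 0.659, 0.005, 0.002]
contact_force: [1.0, -0.6, 0.0]
opening: 1.002
finger_force: 0.0
```

```bash
python3 -c "
from h import *
s=r.get_state();im=r.snapshot('wrist')[:,:,::-1].copy();cv2.imwrite('pics/w4.png',im)
c=cam('wrist',s);print(s['tool_pos'],proj(c,(.565,.18,.048)))
"
```

```text
[0.56857592 0.17843882 0.20635477] [312.69715462 179.56407209]
```

View pics/w4.png

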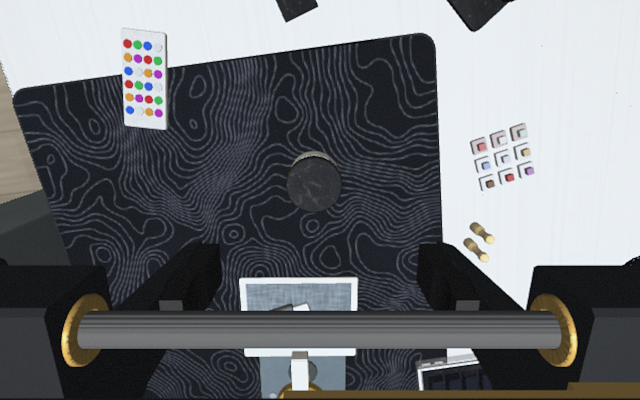

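The jar stands upright at (315,183), about 230 mm from the post and clear of the shelf, and the remote hasn't moved. Handing in.

```bash
python3 -c "
from plant import r
print(r.finish_job())"
```

```text
the job is handed in; nothing more can be done
None
```

The job is handed in, with no verdict returned: the collar is nipped up at about 0.48 N m (an estimated 40–45 N, not measured directly), and the jar stands upright about 230 mm from the post, clear of the shelf.

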